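# Offer a milled block up to the open vice

## Robot

A 7-joint arm with a two-finger parallel gripper is mounted at the origin on a cart in front of the work surface, level with it; the furniture and walls round the work are solid. World frame = base frame: x ahead of the robot, y to its left, z up, the work surface at z = 0. Lengths are in m, angles in degrees, forces in N, time in s.
With the tool pointing down it reaches from about 0.425 to 0.875 m from the base axis. Payload 4.7 kg.
Tool frame: the origin (TCP) lies at the very end of the fingers, on their centre line; the grasp point (between the pads) lies 19 mm behind it; z points along the fingers, y is the line along which they close (so a half turn about z gives the same grasp; the last joint's range is limited). The gripper opens to 87 mm and grips with 3 to 60 N. Pads are 19 mm wide; open, the fingers measure 117 mm over their backs; the gripper's body (75 mm by 190 mm) begins 51 mm behind the grasp point.
Start: joints at [-62.676, 18.392, -4.016, 83.108, 1.295, 78.541, -3.26], TCP at [0.29, 0.582, 0.223] pointing down, gripper open.
Joint ranges: [-163.93, 163.93], [-17.29, 119.83], [-79.2, 71.16], [3.27, 140.29], [-89.18, 269.18], [5.43, 117.66], [-154.24, 154.24]. Speed limits (degrees/s): [147.25, 147.25, 180, 180, 180, 180, 180].

## Interface

Orientations are given as [roll, pitch, yaw] about the fixed x, y, z axes, in that order (R = Rz(yaw) Ry(pitch) Rx(roll)).
In Python, from cell import get_obs, read_camera, sign_off, silhouettes gives the robot as it stands.
- The arm moves only by the tool play_rows, never from a script. Its argument "steps" is a list that holds one entry, the list of rows, each a list of 7 numbers: the shift along the tool's x, y, z in m, then the turn, a rotation vector about the tool's x, y, z in rad, then the finger opening in m, from 0 to 0.087. A call has 1 to 12 rows; each row shifts and turns the commanded pose from where the row before left it, along the tool's axes as they then stand; what a row does not reach is not made up. A row lasts 1/10 s, in which the tool goes at most 50 mm and 8.59 degrees, less where a joint would pass 70% of its speed; a pose out of reach is approached as far as the arm can. A call is refused whole if a number of a shift passes 0.05 or a number of a turn 0.15, either way. A call with a gripper value outside its range is refused whole. The fingers move at their own pace and stop on an object; "force" is the grip in N (left out, the last holds). Time passes only in rows, so rows that do not move let the fingers close. It gives the time, the measured TCP pose, the force, the opening and the grip force at its end, in the units of the state.
- get_obs(): the state, without advancing time (a new reading comes with each control period).
- read_camera(name): name is "scene" or "top"; returns a dict with "frame" (384x512x3 uint8, red, green, blue), "intrinsics" (3x3 intrinsics, pixels), "k1" (the pictures are not rectified: a ray, as slopes to the right and down, at radius r is drawn at 1 + k1 r^2 times it, then the intrinsics apply), "view" (4x4, takes a point from world to camera coordinates). Camera axes: x right, y up, looking along -z (the intrinsics and any distortion apply to the point x, -y, -z); pixel columns grow to the right and rows downward; lengths in m; the calibration is good to about 2 mm. A picture is of the moment at which its call begins. There is no depth.
- sign_off(): hands the job in; it is judged then, once.
Trained networks look in the newest picture that a camera, given by its name, has taken for a name from the list of things; names that differ only in an ending like _2 or _b are one class to them, and where a whole thing is asked for, a point or a joint stands for the part that bears it (a point fixed in the world has none). Each returns a list of dicts, best first, with "p" (0 to 1); they miss things now and then, are a little off and sometimes report something else, mostly with a low value. They report only what shows in the picture. A call takes as long as a camera call.
- silhouettes(camera, name): "pixels" (384x512 bool, what is visible of it) and "extent" ([left, top, right, bottom] in pixels, round what is visible of it).
The state is a dict: "time_s": time; "qpos": joint angles; "joint_velocities": joint speeds; "effort": joint torques, N m; "tool_pos": TCP position; "tool_rot": TCP orientation; "force": force on the tool from outside, world axes, zero at the start; "wrist_torque": the same for the moment, N m; "grip_width": finger opening in m; "grasp_force": force on a finger pad.
Only numpy, scipy, OpenCV 4.12 (cv2) and the standard library are available. Lean on these libraries where they do the work, as an engineer would, in place of code of your own. Each camera call takes 0.05 s, during which the arm holds its last target. There are 200 camera calls.

## Task

Take the milled aluminium block from the left of the bench, carry it over the top of the yellow swarf guard and bring it in between the open jaws of the machine vice, ready to be clamped: level, over the middle of the bed's width, its long side pointing from jaw to jaw, clear of both jaws by more than a centimetre, and hovering about one centimetre above the bed's two rails. Finish while still holding it there, quite still, in the gripper; do not set it down or let go. Let neither the block nor the gripper touch the vice or the guard at any time, and leave the sliding jaw and the other work pieces where they are.

Things in the scene. Friction and masses are not known exactly. Their poses are not given: they have to be found in the camera images.
- alu_block: milled bare-aluminium block with two bores on top, a cuboid 45 (x) x 60 (y) x 32 mm high (z, up), 0.15 to 0.3 kg, loose on the bench left of the guard beside a grey V block and a round flange (the three may swap places, 90 mm or more apart centre to centre). Origin: centre of its underside. Grip it across the 45 mm width, so that no finger has to go between block and jaw.
- machine_vice: grey machine vice, green base, 100 (x) x 357 mm (y), fixed. Origin: centre of its underside, at bench height; z up. Its bed is two flat rails along y, 90 mm wide over both, tops 62 mm above the origin. The fixed jaw (toward -y) and the sliding jaw (toward +y) are 90 mm wide in x, centred on x = 0, and reach up to z = 112 mm. The gap between them is open above.
- fixed_jaw_face (a point): middle (x = 0) of the fixed jaw's clamping face at the height of the rail tops; axes as the vice's. The gap runs from here toward the vice's +y. Beware: behind the vice stands the green tailstock with its four-spoked capstan, fixed, 0.32 m tall, spoke knobs reaching forward to world x = 0.60 between y = -0.45 and -0.12.
- sliding_jaw_face (a point): middle (x = 0) of the sliding jaw's clamping face at the height of the rail tops; axes as the vice's. The gap between the two faces differs from start to start, 95 to 126 mm. The jaw slides along the vice's y with 3 N of friction and is 66 mm long behind this face; it must not be moved.
- swarf_guard: upright yellow sheet-metal swarf guard, 240 mm long (its x), 4 mm thick (its y, with feet 50 mm wide), top edge 120 mm above the bench, fixed; it stands between the loose work pieces and the vice, just beyond the vice's +y end, its x axis roughly along the world's x. Origin: centre of its underside.
- v_block: grey ground V block 50 x 60 x 40 mm high, loose bystander, must stay. Origin: centre of its underside.
- flange: bare-metal turned flange, 64 mm across and 35 mm high, loose bystander, must stay. Origin: centre of its underside.

How it is judged:
By the outcome, as a careful person would: the job done as asked, in the order asked, and still so for the second after the job is handed in, while the arm keeps its last pose, push and grip.
It also fails if it takes over 45 s, if anything falls off the work surface, if the arm or the gripper's body presses on something with over 40 N, if the wrist force passes 120 N, or if a joint passes its speed limit or range.

## Working session

There is one attempt and no reset: what is moved stays moved. The work goes in short steps, Python scripts to look and compute and a tool call to move; the robot and the scene stay as the last step left them, time stands still between calls to the robot, and variables do not carry over. Pictures are saved under pics/ and viewed, at most 10 in all, crops included, and the job is handed in when it is done.

Besides the shell and the picture viewer there is one more tool, called after "Request:" by a JSON object that holds its "op" and its "data". play_rows: Moves the arm, as the interface text tells. Its arguments: {"type":"object","properties":{"steps":{"type":"array","items":{"type":"array","items":{"type":"array","items":{"type":"number"}}}},"force":{"type":"number"}},"required":["steps"]}

```bash
mkdir -p pics
cat > h.py <<'E'
import numpy as np, cv2, pickle
from cell import *
def cam(n):
    c=read_camera(n); return c
def ray(c,u,v):
    K=c['intrinsics'];k=float(np.ravel(c['k1'])[0])
    xd=np.array([(u-K[0,2])/K[0,0],(v-K[1,2])/K[1,1]]);x=xd.copy()
    for _ in range(30): x=xd/(1+k*(x@x))
    V=np.array(c['view']);R=V[:3,:3];o=-R.T@V[:3,3]
    return o,R.T@np.array([x[0],-x[1],-1])
def at_z(c,u,v,z):
    o,d=ray(c,u,v);return o+d*(z-o[2])/d[2]
def proj(c,P):
    K=c['intrinsics'];k=float(np.ravel(c['k1'])[0]);V=np.array(c['view'])
    q=np.atleast_2d(P)@V[:3,:3].T+V[:3,3]
    s=np.stack([q[:,0],-q[:,1]],1)/(-q[:,2:3]);s=s*(1+k*(s**2).sum(1,keepdims=True))
    return np.stack([K[0,0]*s[:,0]+K[0,2],K[1,1]*s[:,1]+K[1,2]],1)
E
python3 - <<'E'
from h import *
for n in('top','scene'):
    c=cam(n);cv2.imwrite(f'pics/{n}0.png',cv2.resize(c['frame'][:,:,::-1],None,fx=1.5,fy=1.5,interpolation=cv2.INTER_CUBIC))
    V=np.array(c['view']);print(n,'pos',-V[:3,:3].T@V[:3,3],'K',np.array(c['intrinsics']).ravel(),c['k1'])
    for o in('alu_block','machine_vice','fixed_jaw_face','sliding_jaw_face','swarf_guard','v_block','flange'):
        for d in silhouettes(n,o)[:2]:
            m=d['pixels'];ys,xs=np.nonzero(m);print(o,round(d['p'],2),np.round(d['extent']),m.sum(),at_z(c,xs.mean(),ys.mean(),.03).round(3))
print(get_obs())
E
```

```text
top pos [0.36560319 0.03636778 0.98108828] K [386.34594713   0.         254.70416031   0.         386.34594713
 197.18727626   0.           0.           1.        ] -0.11164387630838159
alu_block 0.81 [152. 141. 178. 169.] 503 [0.63  0.263 0.03 ]
machine_vice 0.84 [234. 185. 386. 238.] 6137 [ 0.476 -0.099  0.03 ]
fixed_jaw_face 0.88 [231. 186. 389. 240.] 6215 [ 0.477 -0.099  0.03 ]
sliding_jaw_face 0.6 [278. 189. 310. 234.] 1247 [ 0.481 -0.061  0.03 ]
v_block 0.59 [139. 189. 166. 214.] 585 [0.516 0.291 0.03 ]
flange 0.66 [140. 238. 166. 258.] 539 [0.401 0.289 0.03 ]
scene pos [-0.07590346 -0.78219482  0.8371894 ] K [470.19544242   0.         251.68759893   0.         470.19544242
 189.82169429   0.           0.           1.        ] 0.052034435715157784
machine_vice 0.76 [210. 191. 330. 292.] 6056 [ 0.485 -0.107  0.03 ]
fixed_jaw_face 0.97 [216. 192. 330. 292.] 6004 [ 0.485 -0.108  0.03 ]
sliding_jaw_face 0.89 [233. 194. 283. 233.] 1185 [0.515 0.    0.03 ]
swarf_guard 0.93 [191. 153. 262. 219.] 2370 [0.52  0.171 0.03 ]
v_block 0.91 [189. 159. 214. 176.] 327 [0.51  0.284 0.03 ]
flange 0.66 [157. 174. 179. 192.] 306 [0.39  0.269 0.03 ]
{'time_s': 0.8, 'qpos': array([-62.67670389,  18.39063771,  -4.01582137,  83.10615957,
         1.29636454,  78.54300441,  -3.26124674]), 'joint_velocities': array([-0.06368697, -0.05504626, -0.0154862 ,  0.05043116, -0.09973887,
        0.07866004, -0.11380686]), 'effort': array([ 2.11441475e-04, -4.91047347e+01, -4.02754499e-01, -3.12761450e+01,
       -6.36263425e-02,  3.34851234e-02,  1.90833120e-06]), 'tool_pos': array([0.29023108, 0.58162841, 0.22261329]), 'tool_rot': array([1.79994593e+02, 4.21802248e-03, 1.53484229e+02]), 'force': array([ 0.10092304, -0.01670362,  0.23004989]), 'wrist_torque': array([0.0838781 , 0.01143243, 0.04135109]), 'grasp_force': 0.0, 'grip_width': 0.08661866335642256}
```

View pics/top0.png

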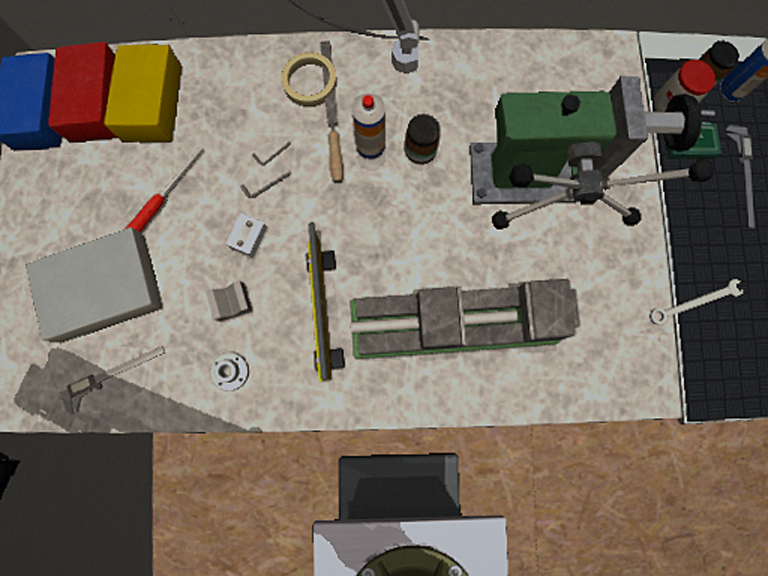

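View pics/scene0.png

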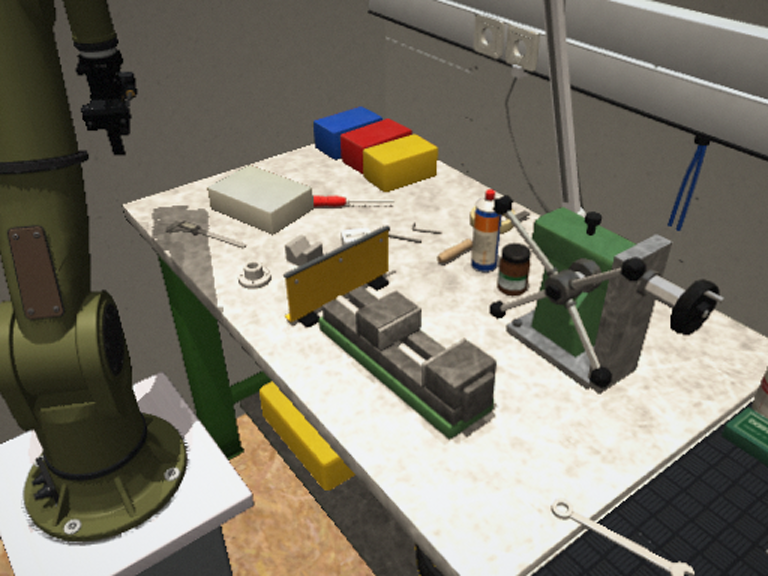

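The top picture shows the block at (246,234), V block (228,300) and flange (230,371). The guard runs (312,225)-(323,380). The vice is at (352-578, 280-358), with the sliding jaw at (418-463) and the fixed jaw at (522-578). Next I'll fit the block and enlarge the crops of the vice.

```bash
cat >> h.py <<'E'
from scipy.optimize import minimize
def box(x,y,yaw,lx,ly,z0,z1,ox=0,oy=0):
    a=np.radians(yaw);R=np.array([[np.cos(a),-np.sin(a)],[np.sin(a),np.cos(a)]])
    p=np.array([[sx*lx/2+ox,sy*ly/2+oy] for sx in(-1,1) for sy in(-1,1)])@R.T+[x,y]
    return np.vstack([np.c_[p,np.full(4,z)] for z in(z0,z1)])
S=8
def render(c,boxes):
    m=np.zeros((384*S,512*S),np.uint8)
    for b in boxes:
        cv2.fillConvexPoly(m,cv2.convexHull(((proj(c,b)+.5)*S).astype(np.int32)),255)
    return cv2.resize(m,(512,384),interpolation=cv2.INTER_AREA)/255.
E
python3 - <<'E'
from h import *
c=cam('top');f=c['frame'][:,:,::-1]
cv2.imwrite('pics/vice.png',cv2.resize(f[180:245,228:392],None,fx=4.8,fy=4.8,interpolation=cv2.INTER_CUBIC))
d=silhouettes('top','alu_block')[0]['pixels'].astype(float)
best=None
for yw in range(-90,90,15):
    r=minimize(lambda p:np.abs(render(c,[box(*p,45e-3,60e-3,0,.032)])-d).sum(),[.63,.263,yw],method='Nelder-Mead',options=dict(initial_simplex=[[.63,.263,yw],[.64,.263,yw],[.63,.273,yw],[.63,.263,yw+10]],maxiter=80))
    if best is None or r.fun<best.fun: best=r
print(best.x,best.fun,d.sum())
g=cv2.resize(f[130:180,140:190],None,fx=10,fy=10,interpolation=cv2.INTER_CUBIC)
q=proj(c,box(*best.x,45e-3,60e-3,0,.032));q=((q-[140,130]+.5)*10).astype(int)
for i,j in((4,5),(5,7),(7,6),(6,4),(0,1),(1,3),(3,2),(2,0)): cv2.line(g,tuple(map(int,q[i])),tuple(map(int,q[j])),(0,255,0) if i>3 else (0,0,255),1)
cv2.imwrite('pics/blk.png',g)
# guard corners
E
```

```text
[   0.63389593    0.26611767 -114.39252148] 25.070588235294114 500.0
```

View pics/vice.png

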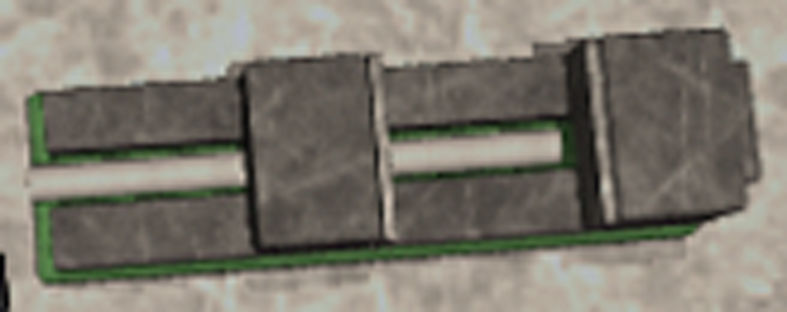

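View pics/blk.png

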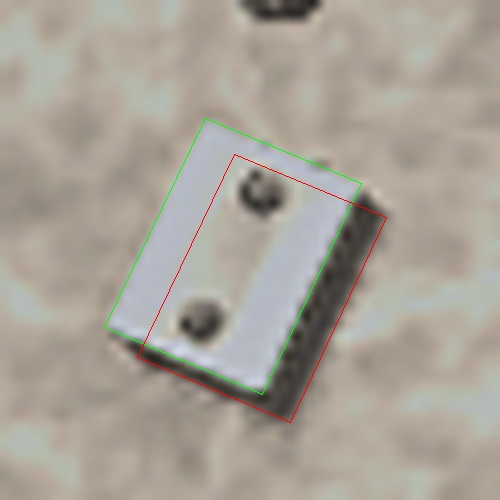

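The block fit matches the picture's outline well. In the crop, the sliding jaw's face top edge runs (378,56)-(394,240) and its back runs (244,68)-(258,250). The fixed jaw's face top edge runs (584,41)-(603,224). I'll turn these into world points at z=0.112.

```bash
cat > v.py <<'E'
from h import *
c=cam('top')
def w(px,py,z): return at_z(c,(px+.5)/4.8-.5+228,(py+.5)/4.8-.5+180,z)[:2]
P={}
for n,px,py,z in(('sfar',379,56,.112),('snear',394,240,.112),('sbfar',244,66,.112),('sbnear',258,250,.112),('ffar',584,41,.112),('fnear',604,224,.112),('fbfar',567,50,.062),('fbnear',583,228,.062),('railnear_L',53,270,.062),('railfar_L',44,94,.062),('baseL',44,282,.0),('baseR',690,235,.0)):
    P[n]=w(px,py,z);print(n,P[n].round(4))
n=lambda a:np.linalg.norm(a)
print('widths',n(P['sfar']-P['snear']),n(P['ffar']-P['fnear']),n(P['railnear_L']-P['railfar_L']),'len',n(P['sfar']-P['sbfar']),n(P['snear']-P['sbnear']))
for a,b in(('snear','sfar'),('fnear','ffar'),('sbnear','sbfar'),('railnear_L','railfar_L')):
    d=P[b]-P[a];print('yaw',a,np.degrees(np.arctan2(d[1],d[0])))
d=P['baseL']-P['baseR'];print('yaw base',np.degrees(np.arctan2(-d[0],d[1])))
s=(P['sfar']+P['snear'])/2;f=(P['ffar']+P['fnear'])/2
d=s-f;print('mid',(s+f)/2,'gap',n(d),'yaw axis',np.degrees(np.arctan2(-d[0],d[1])),s,f)
for o in('swarf_guard',):
  for cn in('top','scene'):
    cc=cam(cn);ds=silhouettes(cn,o);print(cn,[(x['p'],x['extent']) for x in ds])
# guard from top-picture corners at z=.12 (1.5x picture)
for u,v in((312,225),(323,380)): print('guard',at_z(c,u/1.5,v/1.5,.12))
E
python3 v.py
```

```text
sfar [ 0.5169 -0.0846]
snear [ 0.429  -0.0877]
sbfar [ 0.5136 -0.02  ]
sbnear [ 0.426  -0.0236]
ffar [ 0.5218 -0.1838]
fnear [ 0.4338 -0.1879]
fbfar [ 0.5264 -0.1874]
fbnear [ 0.436 -0.19 ]
railnear_L [0.4222 0.0747]
railfar_L [0.5104 0.0776]
baseL [0.4198 0.0821]
baseR [ 0.4353 -0.2631]
widths 0.0879093598968431 0.08813961281760571 0.08828035828390371 len 0.06467510960176771 0.06418134170270927
yaw snear 2.041088171102477
yaw fnear 2.665411735096944
yaw sbnear 2.3617540691544616
yaw railnear_L 1.883967105745092
yaw base 2.5755885013442907
mid [ 0.47537433 -0.13600262] gap 0.09978514447271136 yaw axis 2.7700327617994263 [ 0.47296315 -0.08616834] [ 0.47778551 -0.18583689]
top [(0.86, [205.4, 147.9, 231.9, 255.9])]
scene [(0.67, [189.7, 152.9, 259.8, 221.4])]
guard [0.61795029 0.1396175  0.12      ]
guard [0.38109599 0.12461536 0.12      ]
```

```bash
cat > go.py <<'E'
import sys
from h import *
from scipy.spatial.transform import Rotation as Ro
o=get_obs();p=np.array(o['tool_pos']);R=Ro.from_euler('xyz',o['tool_rot'],degrees=True)
x,y,z,yaw=map(float,sys.argv[1:5])
T=Ro.from_euler('xyz',[180,0,yaw],degrees=True)
print('at',p.round(4),np.round(o['tool_rot'],2),'q',np.round(o['qpos'],0),'w',o['grip_width'],'t',o['time_s'],'F',np.round(o['force'],1))
print('turn',(R.inv()*T).as_rotvec().round(4),'shift cur',R.inv().apply(np.array([x,y,z])-p).round(4),'shift in target axes',T.inv().apply(np.array([x,y,z])-p).round(4))
E
python3 - <<'E'
from h import *
# fit guard in both cams jointly
cs={n:cam(n) for n in('top','scene')};ms={n:silhouettes(n,'swarf_guard')[0]['pixels'].astype(float) for n in cs}
def cost(p): return sum(np.abs(render(cs[n],[box(*p,.24,.004,0.0,.12)])-ms[n]).sum() for n in('scene',))+np.abs(render(cs['top'],[box(*p,.24,.004,0,.12)])-ms['top']).sum()
s=[.5,.132,3.5]
r=minimize(cost,s,method='Nelder-Mead',options=dict(initial_simplex=[s,[.51,.132,3.5],[.5,.14,3.5],[.5,.132,7]],maxiter=120))
print('guard',r.x,r.fun,[m.sum() for m in ms.values()])
E
```

```text
guard [0.50479346 0.1371855  3.63296937] 693.9254901960785 [np.float64(1049.0), np.float64(2472.0)]
```

Request:
{"op": "play_rows", "data": {"steps": [[[-0.037,-0.0121,0,0,0,-0.037,0.087],[-0.037,-0.0121,0,0,0,0,0.087],[-0.037,-0.0121,0,0,0,0,0.087],[-0.037,-0.0121,0,0,0,0,0.087],[-0.037,-0.0121,0,0,0,0,0.087],[-0.037,-0.0121,0,0,0,0,0.087],[-0.037,-0.0121,0,0,0,0,0.087],[-0.037,-0.0121,0,0,0,0,0.087],[-0.037,-0.0121,0,0,0,0,0.087],[-0.037,-0.0121,0,0,0,0,0.087],[-0.037,-0.0121,0,0,0,0,0.087],[-0.037,-0.0121,0,0,0,0,0.087]]]}}

```text
time_s: 2.55
tool_pos: [0.6346, 0.2639, 0.2227]
tool_rot: [180.0, 0.0, 155.6]
force: [-0.6, -0.1, 1.2]
grip_width: 0.087
grasp_force: 0.0
```

Request:
{"op": "play_rows", "data": {"steps": [[[0.0014,0.0017,0.03,0,0,0,0.087],[0,0,0.03,0,0,0,0.087],[0,0,0.03,0,0,0,0.087],[0,0,0.025,0,0,0,0.087],[0,0,0,0,0,0,0.087]]]}}

```text
time_s: 3.05
tool_pos: [0.6302, 0.2659, 0.103]
tool_rot: [-179.6, -0.3, 155.6]
force: [-0.3, 0.2, -0.5]
grip_width: 0.0869
grasp_force: 0.0
```

```bash
python3 go.py .634 .266 .005 155.6
python3 - <<'E'
from h import *
a=cam('top');b=cam('scene')
f=cv2.resize(a['frame'][100:220,120:240,::-1],(480,480),interpolation=cv2.INTER_CUBIC);g=cv2.resize(b['frame'][100:240,170:300,::-1],(446,480),interpolation=cv2.INTER_CUBIC)
cv2.imwrite('pics/g.png',cv2.resize(np.hstack([f,g]),None,fx=.85,fy=.85))
E
```

```text
at [0.6302 0.2659 0.103 ] [-179.65   -0.3   155.61] q [-32.  27.   9.  86.  -4.  68.  43.] w 0.08689256194934084 t 3.05 F [-0.3  0.2 -0.5]
turn [-0.0061 -0.0052  0.0001] shift cur [-0.0039  0.0022  0.0979] shift in target axes [-0.0034  0.0016  0.098 ]
```

View pics/g.png

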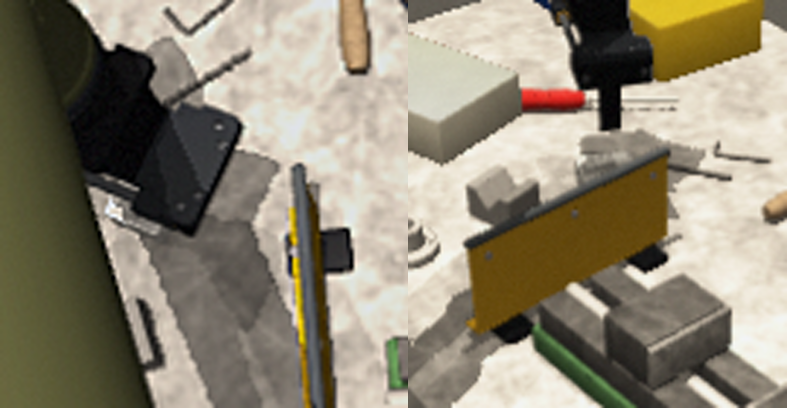

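The top crop shows the gripper body's near corner at about (190,137) px, which is about 2 cm short of the guard. That agrees with the calculated clearance. The block is under the fingers, so I'll descend.

Request:
{"op": "play_rows", "data": {"steps": [[[-0.0034,0.0016,0.015,-0.006,-0.005,0,0.087],[0,0,0.015,0,0,0,0.087],[0,0,0.015,0,0,0,0.087],[0,0,0.01,0,0,0,0.087],[0,0,0,0,0,0,0.087]]]}}

```text
time_s: 3.65
tool_pos: [0.6357, 0.2668, 0.0504]
tool_rot: [179.8, 0.1, 155.6]
force: [-0.3, -0.3, -0.6]
grip_width: 0.0869
grasp_force: 0.0
```

```bash
python3 go.py .634 .266 .006 155.6
```

```text
at [0.6357 0.2668 0.0504] [1.7981e+02 1.5000e-01 1.5562e+02] q [-31.  30.   8.  88.  -5.  62.  44.] w 0.08689851297397316 t 3.65 F [-0.3 -0.3 -0.6]
turn [0.0033 0.0026 0.0003] shift cur [ 0.0013 -0.0016  0.0444] shift in target axes [ 0.0012 -0.0015  0.0444]
```

Request:
{"op": "play_rows", "data": {"steps": [[[0,0,0.015,0,0,0,0.087],[0,0,0.015,0,0,0,0.087],[0,0,0,0,0,0,0.087],[0,0,0,0,0,0,0.087],[0,0,0,0,0,0,0.087]]]}}

```text
time_s: 4.15
tool_pos: [0.6377, 0.2675, 0.0231]
tool_rot: [179.6, 0.3, 155.6]
force: [-0.9, 0.1, 0.4]
grip_width: 0.0871
grasp_force: 0.0
```

```bash
python3 go.py .634 .266 .006 155.6
```

```text
at [0.6377 0.2675 0.0231] [179.62   0.32 155.6 ] q [-31.  32.   8.  89.  -5.  59.  44.] w 0.08712254577274828 t 4.15 F [-0.9  0.1  0.4]
turn [0.0067 0.0056 0.0001] shift cur [ 0.0029 -0.003   0.017 ] shift in target axes [ 0.0028 -0.0029  0.0171]
```

Request:
{"op": "play_rows", "data": {"steps": [[[0.003,-0.003,0.009,0.0065,0.0055,0,0.087],[0,0,0.008,0,0,0,0.087],[0,0,0,0,0,0,0.087],[0,0,0,0,0,0,0.087],[0,0,0,0,0,0,0.087]]]}}

```text
time_s: 4.65
tool_pos: [0.6336, 0.266, 0.0057]
tool_rot: [-180.0, -0.0, 155.6]
force: [0.3, -0.3, -0.4]
grip_width: 0.0871
grasp_force: 0.0
```

```bash
python3 go.py .634 .266 .006 155.6
```

```text
at [0.6336 0.266  0.0057] [-1.7999e+02 -1.0000e-02  1.5560e+02] q [-31.  33.   8.  90.  -5.  58.  44.] w 0.08714060339205518 t 4.65 F [ 0.3 -0.3 -0.4]
turn [-0.0002 -0.0002  0.0001] shift cur [-0.0004  0.0002 -0.0003] shift in target axes [-0.0004  0.0002 -0.0003]
```

Precise. Close the gripper and then lift.

Request:
{"op": "play_rows", "data": {"force": 35, "steps": [[[0,0,0,0,0,0,0.03],[0,0,0,0,0,0,0.03],[0,0,0,0,0,0,0.03],[0,0,0,0,0,0,0.03],[0,0,0,0,0,0,0.03],[0,0,0,0,0,0,0.03],[0,0,0,0,0,0,0.03],[0,0,0,0,0,0,0.03]]]}}

```text
time_s: 5.45
tool_pos: [0.6335, 0.2662, 0.0056]
tool_rot: [180.0, -0.0, 155.6]
force: [-0.6, 0.7, -0.8]
grip_width: 0.0446
grasp_force: 35.0
```

```bash
python3 go.py .634 .266 .26 155.6
```

```text
at [0.6335 0.2662 0.0056] [ 1.8000e+02 -2.0000e-02  1.5561e+02] q [-31.  33.   8.  90.  -5.  58.  44.] w 0.04464550504020657 t 5.45 F [-0.6  0.7 -0.8]
turn [ 0.     -0.0003  0.0002] shift cur [-0.0005  0.     -0.2544] shift in target axes [-0.0005  0.     -0.2544]
```

Request:
{"op": "play_rows", "data": {"steps": [[[0,0,-0.01,0,0,0,0.03],[0,0,-0.02,0,0,0,0.03],[0,0,-0.025,0,0,0,0.03],[0,0,-0.025,0,0,0,0.03],[0,0,-0.025,0,0,0,0.03],[0,0,-0.025,0,0,0,0.03],[0,0,-0.025,0,0,0,0.03],[0,0,-0.025,0,0,0,0.03],[0,0,-0.02,0,0,0,0.03],[0,0,-0.01,0,0,0,0.03],[0,0,0,0,0,0,0.03],[0,0,0,0,0,0,0.03]]]}}

```text
time_s: 6.65
tool_pos: [0.633, 0.2657, 0.2145]
tool_rot: [-179.9, -0.1, 155.6]
force: [-0.5, -0.1, -3.3]
grip_width: 0.0449
grasp_force: 35.0
```

```bash
python3 go.py .4755 -.1365 .22 92.4
python3 - <<'E'
from h import *
for n in('top','scene'):
    c=cam(n)
    for d in silhouettes(n,'alu_block')[:1]:
        ys,xs=np.nonzero(d['pixels']);print(n,d['p'],d['extent'],at_z(c,xs.mean(),ys.mean(),.22))
E
```

```text
at [0.633  0.2657 0.2145] [-1.799e+02 -9.000e-02  1.556e+02] q [-32.  23.   9.  78.  -4.  79.  43.] w 0.04492148209288211 t 6.65 F [-0.5 -0.1 -3.3]
turn [-2.400e-03 -4.000e-04  1.103e+00] shift cur [-0.0227 -0.4313 -0.0048] shift in target axes [-0.3952 -0.1742 -0.0055]
top 0.4 [126.5, 131.0, 145.9, 148.8] [0.6120482  0.27897048 0.22      ]
scene 0.47 [222.6, 93.0, 244.0, 109.5] [0.63003604 0.26857733 0.22      ]
```

The block is held, lifted and level. I'll rotate it in place, then move it back in x and across in y, high above the guard.

Request:
{"op": "play_rows", "data": {"steps": [[[0,0,-0.002,0,0,0.05,0.03],[0,0,-0.004,0,0,0.1,0.03],[0,0,0,0,0,0.1,0.03],[0,0,0,0,0,0.1,0.03],[0,0,0,0,0,0.1,0.03],[0,0,0,0,0,0.1,0.03],[0,0,0,0,0,0.12,0.03],[0,0,0,0,0,0.12,0.03],[0,0,0,0,0,0.12,0.03],[0,0,0,0,0,0.12,0.03],[0,0,0,0,0,0.073,0.03],[0,0,0,0,0,0,0.03]]]}}

```text
time_s: 8.05
tool_pos: [0.6332, 0.266, 0.2207]
tool_rot: [-179.9, 0.1, 92.4]
force: [-0.1, -0.5, -2.7]
grip_width: 0.0449
grasp_force: 35.0
```

Request:
{"op": "play_rows", "data": {"steps": [[[0,-0.015,0,0,0,0,0.03],[0,-0.03,0,0,0,0,0.03],[0,-0.03,0,0,0,0,0.03],[0,-0.03,0,0,0,0,0.03],[0,-0.03,0,0,0,0,0.03],[-0.01,-0.025,0,0,0,0,0.03],[-0.02,-0.014,0,0,0,0,0.03],[-0.03,0,0,0,0,0,0.03],[-0.03,0,0,0,0,0,0.03],[-0.03,0,0,0,0,0,0.03],[-0.02,0,0,0,0,0,0.03],[0,0,0,0,0,0,0.03]]]}}

```text
time_s: 9.25
tool_pos: [0.4659, 0.1149, 0.2218]
tool_rot: [-180.0, 0.1, 92.2]
force: [0.3, 0.4, -2.3]
grip_width: 0.0445
grasp_force: 35.0
```

```bash
python3 go.py .4755 -.1365 .22 92.4
```

```text
at [0.4659 0.1149 0.2218] [-1.7998e+02  5.0000e-02  9.2190e+01] q [-40.  -3.  23. 107.   1.  76. -16.] w 0.04446539807457941 t 9.25 F [ 0.3  0.4 -2.3]
turn [-0.0003  0.0009 -0.0036] shift cur [-0.2516  0.      0.0021] shift in target axes [-0.2516 -0.0009  0.0018]
```

Request:
{"op": "play_rows", "data": {"steps": [[[-0.0126,0,0,0,0,0,0.03],[-0.025,0,0,0,0,0,0.03],[-0.025,0,0,0,0,0,0.03],[-0.025,0,0,0,0,0,0.03],[-0.03,0,0,0,0,0,0.03],[-0.03,0,0,0,0,0,0.03],[-0.03,0,0,0,0,0,0.03],[-0.03,0,0,0,0,0,0.03],[-0.025,0,0,0,0,0,0.03],[-0.019,0,0,0,0,0,0.03],[0,0,0,0,0,0,0.03],[0,0,0,0,0,0,0.03]]]}}

```text
time_s: 10.45
tool_pos: [0.4761, -0.1321, 0.2216]
tool_rot: [-179.9, -0.0, 92.5]
force: [-1.1, 0.4, -2.1]
grip_width: 0.0446
grasp_force: 35.0
```

```bash
python3 go.py .4755 -.1365 .16 92.4
cat > fit.py <<'E'
from h import *
# pose of held block from the two silhouettes (position, yaw), starting from the tool
o=get_obs();p=o['tool_pos'];s=[p[0],p[1],p[2]-.0055,o['tool_rot'][2]-270]
cs={n:cam(n) for n in('scene','top')};D={}
for n in cs:
    l=silhouettes(n,'alu_block');print(n,[(d['p'],d['extent']) for d in l[:2]])
    a=cs[n]['frame'][:,:,::-1].copy()
    for b,col in((box(s[0],s[1],s[3],.045,.06,s[2],s[2]+.032),(0,255,0)),):
        q=proj(cs[n],b);D[n]=(a,q)
    print('expected',n,q.min(0).round(1),q.max(0).round(1))
a,q=D['scene'];m=q.mean(0);x0,y0=int(m[0])-50,int(m[1])-37
g=cv2.resize(a[y0:y0+75,x0:x0+100],None,fx=8,fy=8,interpolation=cv2.INTER_CUBIC);q=((q-[x0,y0]+.5)*8).astype(int)
for i,j in((4,5),(5,7),(7,6),(6,4),(0,1),(1,3),(3,2),(2,0),(0,4),(1,5),(2,6),(3,7)): cv2.line(g,tuple(map(int,q[i])),tuple(map(int,q[j])),(0,255,0),1)
# vice model from top measurement
for b in (box(.4731,-.0865,2.4,.09,.066,.062,.112,0,.033),box(.4776,-.186,2.4,.09,.03,.062,.112,0,-.015)):
    r=((proj(cs['scene'],b)-[x0,y0]+.5)*8).astype(int)
    for i,j in((4,5),(5,7),(7,6),(6,4),(0,1),(1,3),(3,2),(2,0)): cv2.line(g,tuple(map(int,r[i])),tuple(map(int,r[j])),(0,0,255),1)
import sys;cv2.imwrite(sys.argv[1],g)
E
python3 fit.py pics/s1.png
```

```text
at [ 0.4761 -0.1321  0.2216] [-1.7995e+02 -2.0000e-02  9.2450e+01] q [-27.  -2.  39. 106.   1.  76.  14.] w 0.04461057465519035 t 10.45 F [-1.1  0.4 -2.1]
turn [-0.001  -0.0003  0.0009] shift cur [-0.0044 -0.0007  0.0616] shift in target axes [-0.0044 -0.0008  0.0616]
scene [(0.97, [274.0, 170.1, 294.7, 195.2]), (0.55, [188.7, 163.1, 260.4, 221.1])]
expected scene [263.6 163.6] [297.1 194.9]
top [(0.5, [322.8, 190.3, 331.8, 212.6])]
expected top [321.9 186.7] [357.7 213.7]
```

View pics/s1.png

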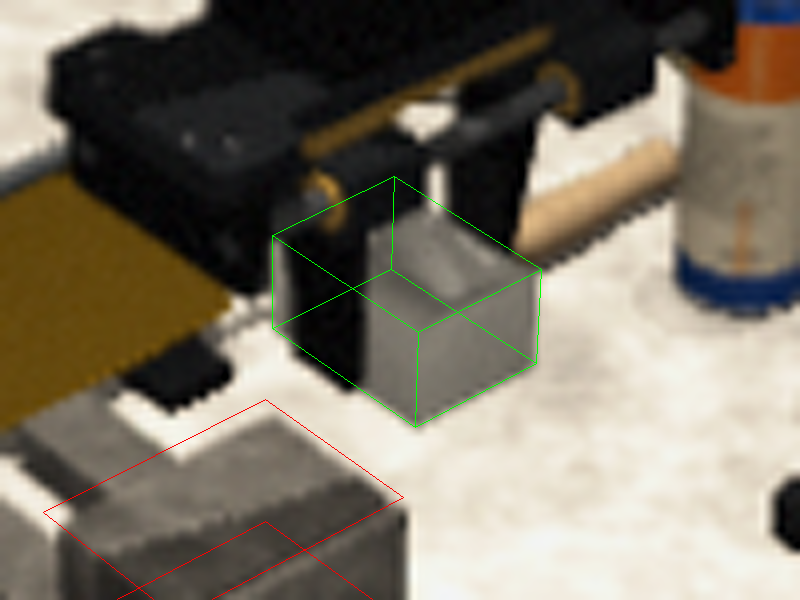

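The held block matches the predicted outline (green) to about a pixel. The sliding jaw's top agrees with the red model as well. I'll correct 4 mm and descend.

Request:
{"op": "play_rows", "data": {"steps": [[[-0.004,-0.001,0,0,0,0,0.03],[0,0,0.015,0,0,0,0.03],[0,0,0.02,0,0,0,0.03],[0,0,0.02,0,0,0,0.03],[0,0,0.01,0,0,0,0.03],[0,0,0,0,0,0,0.03],[0,0,0,0,0,0,0.03],[0,0,0,0,0,0,0.03]]]}}

```text
time_s: 11.45
tool_pos: [0.4761, -0.1368, 0.1578]
tool_rot: [179.9, 0.0, 92.4]
force: [-0.3, -0.5, -2.4]
grip_width: 0.045
grasp_force: 35.0
```

```bash
python3 go.py .4755 -.1365 .0776 92.4; python3 fit.py pics/s2.png
```

```text
at [ 0.4761 -0.1368  0.1578] [1.7993e+02 2.0000e-02 9.2410e+01] q [-26.   1.  40. 111.  -1.  68.  17.] w 0.0450443007589431 t 11.45 F [-0.3 -0.5 -2.4]
turn [0.0013 0.0004 0.0002] shift cur [ 0.0004 -0.0007  0.0802] shift in target axes [ 0.0003 -0.0006  0.0802]
scene [(0.62, [263.5, 192.6, 298.0, 216.8])]
expected scene [264.8 187.3] [297.3 218.5]
top [(0.46, [318.5, 197.3, 327.0, 216.6])]
expected top [319.1 192.3] [352.  217.2]
```

View pics/s2.png

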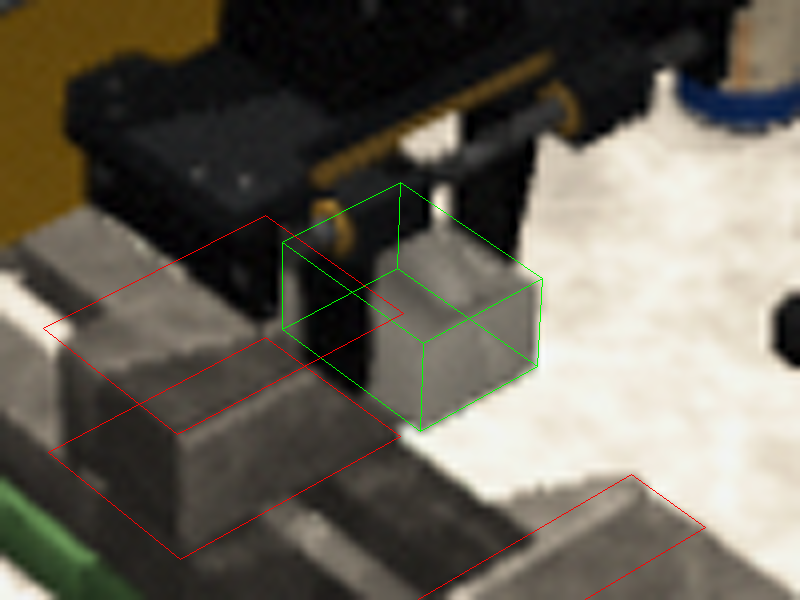

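The picture shows the block outline still matching, centred between the jaws. The sliding jaw matches its model to about a pixel. The fixed jaw edge sits 1–2 camera px further out, so the gap is slightly larger than I took it to be. Descending slowly.

Request:
{"op": "play_rows", "data": {"steps": [[[0,-0.0005,0.006,0.001,0,0,0.03],[0,0,0.01,0,0,0,0.03],[0,0,0.01,0,0,0,0.03],[0,0,0.01,0,0,0,0.03],[0,0,0.01,0,0,0,0.03],[0,0,0.01,0,0,0,0.03],[0,0,0.008,0,0,0,0.03],[0,0,0.006,0,0,0,0.03],[0,0,0,0,0,0,0.03],[0,0,0,0,0,0,0.03],[0,0,0,0,0,0,0.03],[0,0,0,0,0,0,0.03]]]}}

```text
time_s: 12.85
tool_pos: [0.4751, -0.1367, 0.0872]
tool_rot: [-180.0, 0.0, 92.4]
force: [-0.1, -0.3, -2.5]
grip_width: 0.0445
grasp_force: 35.0
```

```bash
python3 go.py .4755 -.137 .0776 92.4
```

```text
at [ 0.4751 -0.1367  0.0872] [-1.7997e+02  1.0000e-02  9.2410e+01] q [-25.   7.  41. 115.  -5.  60.  20.] w 0.044508714733331754 t 12.85 F [-0.1 -0.3 -2.5]
turn [-0.0006  0.0002  0.0001] shift cur [-0.0003  0.0004  0.0096] shift in target axes [-0.0003  0.0004  0.0096]
```

Request:
{"op": "play_rows", "data": {"steps": [[[0,0.0004,0.005,0,0,0,0.03],[0,0,0.0045,0,0,0,0.03],[0,0,0,0,0,0,0.03],[0,0,0,0,0,0,0.03],[0,0,0,0,0,0,0.03],[0,0,0,0,0,0,0.03],[0,0,0,0,0,0,0.03],[0,0,0,0,0,0,0.03]]]}}

```text
time_s: 13.65
tool_pos: [0.4751, -0.1367, 0.0773]
tool_rot: [-179.9, 0.0, 92.4]
force: [0.4, 1.0, -2.2]
grip_width: 0.0449
grasp_force: 35.0
```

```bash
python3 go.py .4755 -.137 .0776 92.4; python3 fit.py pics/s3.png
```

```text
at [ 0.4751 -0.1367  0.0773] [-1.7992e+02  1.0000e-02  9.2410e+01] q [-25.   8.  41. 116.  -6.  59.  21.] w 0.044868434127797466 t 13.65 F [ 0.4  1.  -2.2]
turn [-0.0014  0.0002  0.0002] shift cur [-0.0003  0.0004 -0.0003] shift in target axes [-0.0003  0.0004 -0.0003]
scene [(0.75, [262.0, 219.4, 291.9, 244.4])]
expected scene [264.4 214. ] [295.5 244.8]
top []
expected top [313.6 198.7] [343.3 221.2]
```

View pics/s3.png

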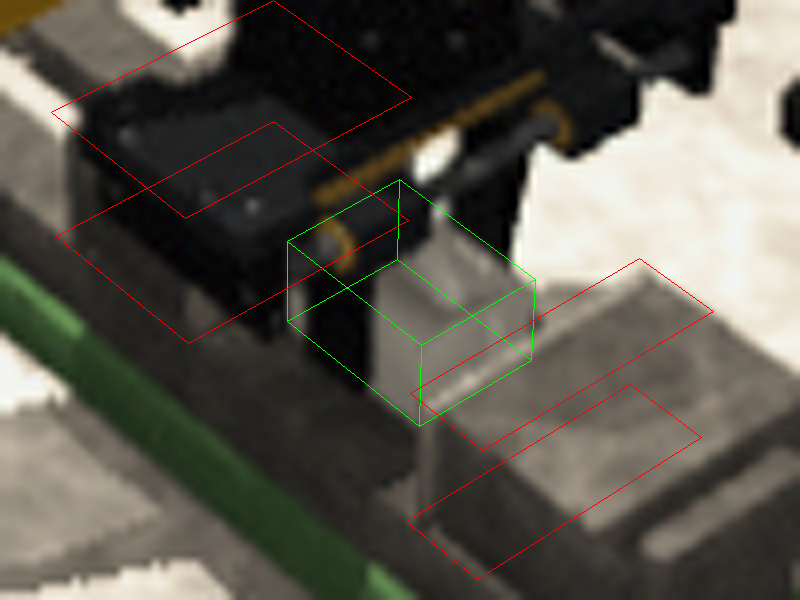

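The block sits level between the jaws. Its outline matches the prediction at (290–535, 180–425). The fixed jaw's near corner, at (420,402), is about 2 mm farther out than modelled, so the block clears both jaws by about 2 cm. It hovers about 1 cm above the rails with no contact force. Handing in.

```bash
python3 -c "
from cell import *
print(abs(get_obs()['joint_velocities']).max());print(sign_off())"
```

```text
0.031339934211285544
the job is handed in; nothing more can be done
None
```

The job is handed in: the aluminium block is held level and still, centred between the open vice jaws, about 1 cm above the rails and about 2 cm clear of each jaw, and I saw no sign of contact with the vice or guard.

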